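# Shake spacers over the spraying tray

### The job

Take the hand shaker that holds the six steel spacers by its grip post and shake or tip the spacers out over the two-bay tray, spread over both bays so that each bay gets at least two, ready to be primed. Do not touch the spacers with the gripper, and leave the empty shaker where it is. Then set the emptied shaker down upright on the table beside the tray and let go.

Things in the scene. Friction and masses are not known exactly. Their poses are not given: they have to be found in the camera images.
- shaker: The loaded hand shaker: a loose, smooth aluminium scoop, open on top, 119 x 64 mm, walls 42 mm high, 0.25 kg, standing upright with six spacers in two lanes (27 mm wide). Origin: centre of its underside; mouth at -x, back at +x, z up; the mouth starts toward the tray (about world +y). Level, a rising floor keeps the spacers in; tipped mouth-down they slide out a few at a time, the first pair at 25 to 32 degrees of tilt, the last by 40
- shaker_grip (a point): Middle of the loaded shaker's wooden grip post, where to grasp it: 24 mm (x) by 20 mm (y), at x = 8, y = 0, z = 74 mm in the shaker's frame; the post runs from 42 to 100 mm above the underside, well over the walls. Axes as the shaker's
- shaker_lip (a point): Middle of the loaded shaker's mouth edge, over which the spacers leave: x = -59, y = 0, z = 17 mm in the shaker's frame. Axes as the shaker's
- empty_shaker: A second hand shaker of exactly the same make and origin, but empty; a bystander, which may stand at either of the two places
- tray: The spraying tray: a shallow steel tray fixed to the table, 250 mm (x) by 160 mm (y), rim 27 mm high, floor 4 mm thick and lined with thin paper, walls 4 mm; a cross wall at x = 0, 24 mm high, parts it into a near bay (-x) and a far bay (+x), each 119 mm (x) by 152 mm (y) inside. Origin: centre of its underside, z up; it stands turned by up to about 12 degrees
- spacer1: One of six like dark steel hexagonal spacers, 18 mm across flats, 14 mm high, 20 g; origin: centre of its underside as it stands. Starts in the -y lane (shaker's frame) of the loaded shaker, row 1 of 3 from the mouth
- spacer2: One of six like dark steel hexagonal spacers, 18 mm across flats, 14 mm high, 20 g; origin: centre of its underside as it stands. Starts in the +y lane (shaker's frame) of the loaded shaker, row 1 of 3 from the mouth
- spacer3: One of six like dark steel hexagonal spacers, 18 mm across flats, 14 mm high, 20 g; origin: centre of its underside as it stands. Starts in the -y lane (shaker's frame) of the loaded shaker, row 2 of 3 from the mouth
- spacer4: One of six like dark steel hexagonal spacers, 18 mm across flats, 14 mm high, 20 g; origin: centre of its underside as it stands. Starts in the +y lane (shaker's frame) of the loaded shaker, row 2 of 3 from the mouth
- spacer5: One of six like dark steel hexagonal spacers, 18 mm across flats, 14 mm high, 20 g; origin: centre of its underside as it stands. Starts in the -y lane (shaker's frame) of the loaded shaker, row 3 of 3 from the mouth
- spacer6: One of six like dark steel hexagonal spacers, 18 mm across flats, 14 mm high, 20 g; origin: centre of its underside as it stands. Starts in the +y lane (shaker's frame) of the loaded shaker, row 3 of 3 from the mouth

How it is judged:
By the outcome, as a careful person would: the job done as asked, in the order asked, and still so for the second after the job is handed in, with the robot touching nothing.
It also fails if it takes over 64 s, if anything falls off the work surface, if the arm or the gripper's body presses on something with over 40 N, if the wrist force passes 120 N, or if a joint passes its speed limit or range.

### The arm

A 7-joint arm with a two-finger parallel gripper is mounted at the origin on a cart in front of the work surface, level with it; the furniture and walls round the work are solid. World frame = base frame: x ahead of the robot, y to its left, z up, the work surface at z = 0. Lengths are in mm, angles in rad, forces in N, time in s.
With the tool pointing down it reaches from about 400 to 850 mm from the base axis. Payload 4.5 kg.
Tool frame: the origin (TCP) lies midway between the tips of the shut fingers; the grasp point (between the pads) lies 19 mm behind it (r.grip_point_offset is the distance from the TCP to the grasp point, in mm); z points along the fingers, y is the line along which they close (so a half turn about z gives the same grasp; the last joint's range is limited). The gripper opens to 85 mm and grips with 20 to 120 N. Pads are 22 mm wide; open, the fingers measure 114 mm over their backs; the gripper's body (76 mm by 85 mm) begins 54 mm behind the grasp point. The pads swing forward as they close: fully open they stand 13 mm farther back than shut.
Start: joints at [0.034, 0.689, -0.195, 1.565, 0.157, 0.902, -0.215], TCP at [625.023, 0.026, 231.317] pointing down, gripper open.
Joint ranges: [-3.01, 3.01], [-0.46, 2.08], [-1.47, 1.51], [0.13, 2.56], [-1, 4.14], [0.04, 2.09], [-2.66, 2.66]. Speed limits (rad/s): [2.57, 2.57, 3.14, 3.14, 3.14, 3.14, 3.14].

### API

Orientations are given as a unit quaternion [x, y, z, w].
In Python, from cell import r gives the robot as it stands. The module is installed in compiled form; this text tells all that it offers.
- The arm moves only by the tool drive_tool, never from a script. Its argument "plan" is text: rows parted by semicolons, each of 7 numbers parted by spaces: the shift along the tool's x, y, z scaled (see below), then the turn, a rotation vector about the tool's x, y, z scaled (see below), then the gripper's target within -1 to 1 (shut at 1, half-way at 0, fully open at -1). A call has 1 to 8 rows; each row shifts and turns the commanded pose from where the row before left it, along the tool's axes as they then stand; what a row does not reach is not made up. The controller multiplies each number of a shift by 0.02 m and each number of a turn by 0.12 rad. A row lasts 1/8 s, in which the tool goes at most 62.5 mm and 10.7 degrees, less where a joint would pass 70% of its speed; a pose out of reach is approached as far as the arm can. A call with a number of a shift or a turn outside -1 to 1 is refused whole. A call with a gripper value outside its range is refused whole. The fingers move at their own pace and stop on an object; the grip force is fixed at half the most. Time passes only in rows, so rows that do not move let the fingers close. It gives the time, the measured TCP pose, the force, the opening and the grip force at its end, in the units of the state.
- r.observe(): the state, without advancing time (a new reading comes with each control period).
- r.snapshot(name): name is "scene" or "side" or "wrist"; returns (picture, depth): 480x640x3 uint8, red, green, blue; 480x640 float32, mm along the optical axis (not along the pixel's ray), 0 where there is no reading.
- r.camera_model(name): a dict with "fx", "fy", "cx", "cy" (pixels), "world_to_cam" (4x4, takes a point from world to camera coordinates); the wrist camera has in their place "T_tool_cam" (4x4, takes a point from camera to tool coordinates, whose origin is the TCP and whose axes are the flange's). Camera axes: x right, y down, z forward; pixel columns grow to the right and rows downward; lengths in mm; the calibration is good to about 2 mm. A picture is of the moment at which its call begins: read the wrist's pose just before it. camera_model takes no time and is no camera call.
- r.sign_off(): hands the job in; it is judged then, once.
The state is a dict: "time": time; "qpos": joint angles; "joint_vel": joint speeds; "tau": joint torques, N m; "tcp_pos": TCP position; "ee_rot": TCP orientation; "force": force on the tool from outside, world axes, zero at the start; "torque": the same for the moment, N m; "grip_width": opening from 0.0 (shut) to 1.0 (fully open); "finger_force": force on a finger pad.
Only numpy, scipy, OpenCV 4.12 (cv2) and the standard library are available. Lean on these libraries where they do the work, as an engineer would, in place of code of your own. Each camera call takes 0.05 s, during which the arm holds its last target. There are 200 camera calls.

## Working session

There is one attempt and no reset: what is moved stays moved. The work goes in short steps, Python scripts to look and compute and a tool call to move; the robot and the scene stay as the last step left them, time stands still between calls to the robot, and variables do not carry over. Pictures are saved under pics/ and viewed, at most 10 in all, crops included, and the job is handed in when it is done.

Besides the shell and the picture viewer there is one more tool, called after "Request:" as name(argument=value, ...) on one line, values as JSON. drive_tool: Moves the arm, as the interface text tells. Shifts and turns lie within -1 to 1; 1 stands for 0.02 m of shift or 0.12 rad of turn. Its arguments: {"type":"object","properties":{"plan":{"type":"string"}},"required":["plan"]}

```bash
mkdir -p pics; cat > h.py <<'E'
import numpy as np, cv2
from cell import r
from scipy.spatial.transform import Rotation as R
def snap(n,f):
    s=r.observe(); p,d=r.snapshot(n); cv2.imwrite('pics/'+f+'.png',p[:,:,::-1]); np.save('pics/'+f+'.npy',d); return s,p,d
def cloud(n,d,s=None):
    m=r.camera_model(n); v,u=np.mgrid[:480,:640]
    P=np.stack([(u-m['cx'])/m['fx']*d,(v-m['cy'])/m['fy']*d,d],-1)
    if n=='wrist':
        T=np.eye(4);T[:3,:3]=R.from_quat(s['ee_rot']).as_matrix();T[:3,3]=s['tcp_pos'];T=T@np.array(m['T_tool_cam'])
    else: T=np.linalg.inv(m['world_to_cam'])
    W=P@T[:3,:3].T+T[:3,3]; W[d<=0]=np.nan; return W
E
python3 - <<'E'
from h import *
for n in['scene','side']:
    s,p,d=snap(n,n+'0'); np.save('pics/W'+n,cloud(n,d))
print(s, r.grip_point_offset)
E
```

```text
{'time': 0.05, 'qpos': array([ 0.03380125,  0.68995234, -0.1945382 ,  1.56634385,  0.15731196,
        0.90247151, -0.21507986]), 'joint_vel': array([-1.90948451e-03, -2.99304624e-03,  6.45893948e-05, -1.65476849e-03,
       -1.15760925e-06, -6.13023952e-05, -1.27773309e-03]), 'tau': array([-3.50040958e-03, -5.41113853e+01, -1.27292991e+00, -1.59181416e+01,
        9.54498915e-03,  4.15226517e-03, -3.60281661e-06]), 'tcp_pos': array([ 6.24364713e+02, -3.95603358e-02,  2.30504442e+02]), 'ee_rot': array([ 7.07060756e-01,  7.07152243e-01, -6.71570451e-04, -5.84631107e-04]), 'force': array([-0.66690259,  0.58035637, -0.27792358]), 'torque': array([0.03205476, 0.03729398, 0.03641672]), 'finger_force': 0.0, 'grip_width': 0.9989030599967936} 18.700000000000003
```

View pics/scene0.png

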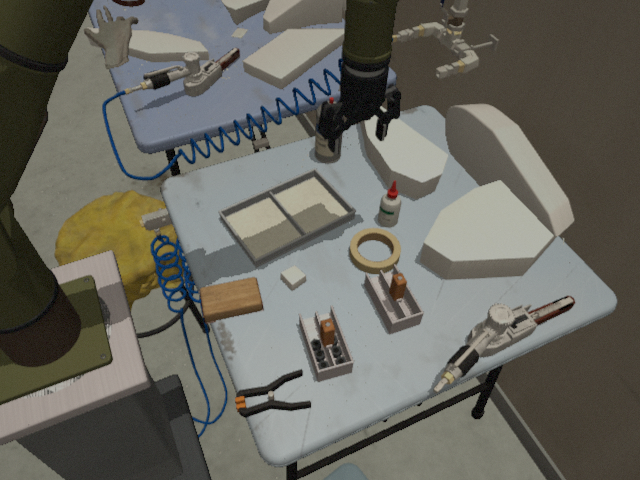

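View pics/side0.png

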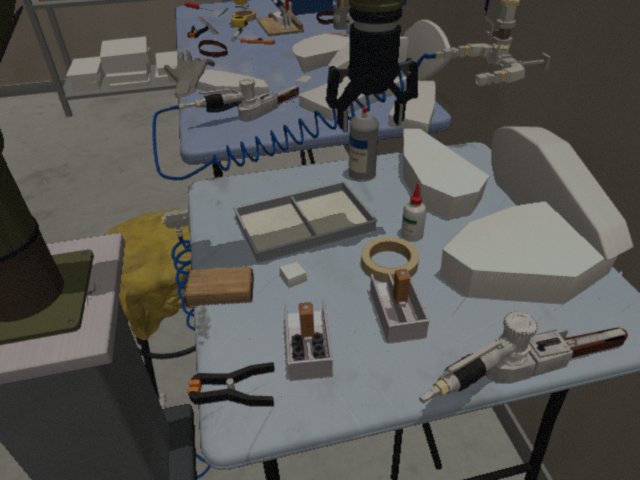

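The scene view shows the loaded shaker at about (326,345), with dark spacers and its post top at (327,322). The empty one is at (395,300), and the tray's corners are at about (221,212), (316,173), (354,212) and (262,262). Both views agree.

```bash
python3 - <<'E'
from h import *
for n,boxes in [('scene',dict(tray=(215,165,360,268),load=(296,300,358,382),empty=(360,262,428,335))),('side',dict(tray=(230,180,382,262),load=(280,298,336,380),empty=(368,262,430,342)))]:
    W=np.load(f'pics/W{n}.npy')
    for k,(a,b,c,e) in boxes.items():
        P=W[b:e,a:c].reshape(-1,3);P=P[~np.isnan(P[:,0])]
        if k=='tray': Q=P[(P[:,2]>20)&(P[:,2]<34)]
        else: Q=P[(P[:,2]>37)&(P[:,2]<47)]
        # largest cluster
        m=cv2.minAreaRect(Q[:,:2].astype(np.float32)); print(n,k,len(Q),m, 'z table',np.percentile(P[:,2],[2,10,98]))
        if k!='tray':
            T=P[(P[:,2]>93)&(P[:,2]<106)]; print('  post top',len(T),T.mean(0),T.min(0),T.max(0))
            T=P[(P[:,2]>55)]; print('  post', cv2.minAreaRect(T[:,:2].astype(np.float32)))
E
```

```text
scene tray 1288 ((525.689453125, 33.006988525390625), (255.43685913085938, 279.9701843261719), 9.056780815124512) z table [-3.74283708 -2.14609649 26.17951893]
scene load 504 ((456.79925537109375, -231.4456787109375), (121.31529998779297, 65.6824722290039), 82.37457275390625) z table [-3.24851256 -1.8300883  96.26514262]
  post top 154 [ 454.90418414 -240.47841756   97.03192891] [ 444.3685063  -251.85720773   93.55555093] [ 466.11486428 -227.34094515  101.59868528]
  post ((455.453369140625, -239.74461364746094), (24.607450485229492, 20.093738555908203), 82.57927703857422)
scene empty 439 ((614.6650390625, -199.2362060546875), (122.02928924560547, 67.04521942138672), 85.8167953491211) z table [-3.45172081 -1.98609043 95.8363955 ]
  post top 129 [ 613.13816944 -207.68989751   96.93442004] [ 603.7113523  -219.28350189   93.05771406] [ 624.3008345  -195.51719987  100.54075917]
  post ((613.6957397460938, -207.42398071289062), (24.72245979309082, 21.57919692993164), 87.02984619140625)
side tray 1671 ((524.715576171875, 37.86041259765625), (254.16725158691406, 269.21990966796875), 8.60126
[... 194 characters left out ...]
1  0.82665355 99.13233936]
  post top 198 [ 455.57048676 -241.01874464   98.49639334] [ 445.01463718 -252.24611993   93.02549205] [ 466.13130642 -226.046675    102.35151395]
  post ((455.7583312988281, -239.6101837158203), (25.553943634033203, 19.96693229675293), 82.38883972167969)
side empty 583 ((614.9834594726562, -198.5563201904297), (120.16971588134766, 66.05883026123047), 86.0709228515625) z table [-0.37852928  0.84517181 98.23733446]
  post top 165 [ 613.38470882 -208.21098313   98.32126181] [ 603.76659472 -219.54497873   93.07424686] [ 624.20320431 -193.57837461  101.70180023]
  post ((614.3908081054688, -206.34181213378906), (25.6856746673584, 20.170867919921875), 84.70765686035156)
```

```bash
python3 - <<'E'
from h import *
# height-map top view from both cams
W=np.concatenate([np.load(f'pics/W{n}.npy').reshape(-1,3) for n in('scene','side')])
W=W[~np.isnan(W[:,0])]
W=W[(W[:,0]>300)&(W[:,0]<850)&(W[:,1]>-400)&(W[:,1]<400)]
W=W[W[:,2]<180]; W=W[np.argsort(W[:,2])]
im=np.zeros((550,800),np.uint8)
u=(400-W[:,1]).astype(int).clip(0,799); v=(850-W[:,0]).astype(int).clip(0,549)
im[v,u]=np.clip(W[:,2]*2+30,1,255)
im=cv2.morphologyEx(im,cv2.MORPH_CLOSE,np.ones((3,3)))
cv2.imwrite('pics/top.png',cv2.applyColorMap(im,cv2.COLORMAP_JET))
E
```

```text
(no output)
```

View pics/top.png

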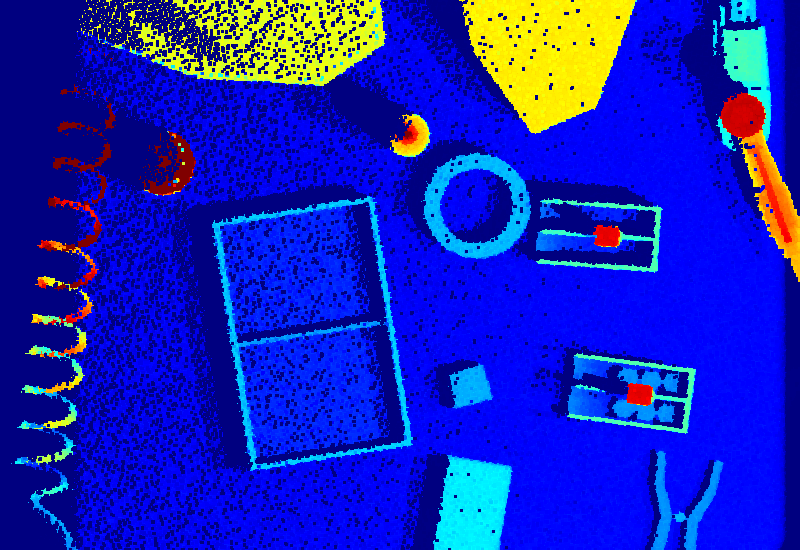

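The height map (x = 850 − row, y = 400 − column) gives the tray centre at about (517, 88), turned +9.2°. The loaded shaker's post is at (455.7, −239.6), with the mouth pointing along (0.132, 0.991). I'll move above the post and turn 7.6° about tool z.

Request:
drive_tool(plan="-1 -0.7 0.33 0 0 0 -1;-1 -0.7 0.33 0 0 0 -1;-1 -0.7 0.33 0 0 0 -1;-1 -0.7 0.33 0 0 0 -1;-1 -0.7 0.33 0 0 0 -1;-1 -0.7 0.33 0 0 0 -1;-1 -0.7 0.33 0 0 0 -1;-1 -0.7 0.33 0 0 0 -1")

```text
time: 1.1
tcp_pos: [512.3, -160.6, 178.0]
ee_rot: [0.707, 0.707, -0.0, -0.0]
force: [0.3, -0.1, 0.4]
grip_width: 1.002
finger_force: 0.0
```

Request:
drive_tool(plan="-1 -0.7 0.33 0 0 0 -1;-1 -0.7 0.33 0 0 0 -1;-1 -0.7 0.33 0 0 0 -1;-1 -0.7 0.33 0 0 0 -1;0 0 0 0 0 0.55 -1;0 0 0 0 0 0.55 -1;0 0 0 0 0 0 -1;0 0 0 0 0 0 -1")

```text
time: 2.1
tcp_pos: [457.0, -239.8, 152.0]
ee_rot: [0.752, 0.659, -0.0, -0.0]
force: [0.1, -0.0, 0.4]
grip_width: 0.999
finger_force: 0.0
```

```bash
python3 - <<'E'
from h import *
s,p,d=snap('wrist','w1'); W=cloud('wrist',d,s)
print(s['tcp_pos'],R.from_quat(s['ee_rot']).as_matrix().round(3))
P=W.reshape(-1,3);P=P[~np.isnan(P[:,0])]
P=P[(abs(P[:,0]-456)<45)&(abs(P[:,1]+235)<80)]
Q=P[(P[:,2]>55)&(P[:,2]<103)];print(len(Q),Q[:,2].max(),cv2.minAreaRect(Q[:,:2].astype(np.float32)))
E
```

```text
[ 456.97232992 -239.81860492  151.97580926] [[ 0.13   0.991 -0.   ]
 [ 0.991 -0.13   0.   ]
 [ 0.    -0.    -1.   ]]
1649 100.36295441252256 ((457.3350830078125, -237.37066650390625), (23.533815383911133, 19.844125747680664), 81.95862579345703)
```

View pics/w1.png

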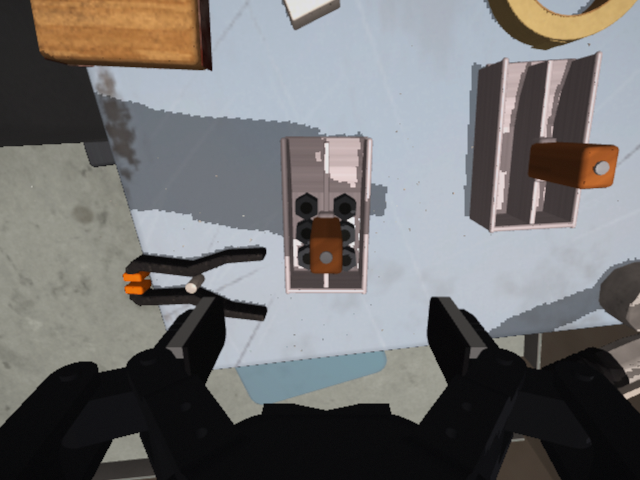

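The wrist view shows the loaded shaker at about (326,215), with all six spacers and the post at (326,245), centred between the fingers. I'll go down and grip.

Request:
drive_tool(plan="0 0 0.95 0 0 0 -1;0 0 0.95 0 0 0 -1;0 0 0.95 0 0 0 -1;0 0 0.95 0 0 0 -1;0 0 0.5 0 0 0 -1;0 0 0.5 0 0 0 -1;0 0 0 0 0 0 -1;0 0 0 0 0 0 0")

```text
time: 3.15
tcp_pos: [457.3, -240.1, 56.5]
ee_rot: [0.752, 0.659, 0.0, 0.0]
force: [-1.6, -0.3, -0.5]
grip_width: 0.816
finger_force: 0.0
```

Request:
drive_tool(plan="0 0 0 0 0 0 1;0 0 0 0 0 0 1;0 0 0 0 0 0 1;0 0 0 0 0 0 1;0 0 0 0 0 0 1;0 0 0 0 0 0 1;0 0 0 0 0 0 1;0 0 0 0 0 0 1")

```text
time: 4.15
tcp_pos: [457.1, -240.0, 56.4]
ee_rot: [0.752, 0.659, 0.0, 0.0]
force: [-0.3, 0.5, 6.0]
grip_width: 0.226
finger_force: 59.3
```

Gripped, with width 0.226 (about 20 mm) and force 59 N. Next I'll lift and turn to line up with the tray.

Request:
drive_tool(plan="0 0 -0.2 0 0 0 1;0 0 -0.4 0 0 0 1;0 0 -0.6 0 0 0 1;0 0 -0.7 0 0 0 1;0 0 -0.7 0 0 0 1;0 0 -0.7 0 0 0 1;0 0 -0.6 0 0 0 1;0 0 -0.4 0 0 0 1")

```text
time: 5.15
tcp_pos: [457.2, -240.1, 143.0]
ee_rot: [0.752, 0.659, 0.0, 0.0]
force: [0.3, 0.3, -3.1]
grip_width: 0.223
finger_force: 58.8
```

Request:
drive_tool(plan="0 0 0 0 0 -0.3 1;0 0 0 0 0 -0.5 1;0 0 0 0 0 -0.6 1;0 0 0 0 0 -0.6 1;0 0 0 0 0 -0.44 1;0.2 0.05 0 0 0 0 1;0.4 0.1 0 0 0 0 1;0.6 0.12 0 0 0 0 1")

```text
time: 6.15
tcp_pos: [458.6, -214.6, 142.1]
ee_rot: [0.648, 0.761, 0.0, 0.0]
force: [0.6, 0.2, -3.9]
grip_width: 0.226
finger_force: 58.8
```

Request:
drive_tool(plan="0.7 0.14 0 0 0 0 1;0.7 0.14 0 0 0 0 1;0.7 0.14 0 0 0 0 1;0.7 0.14 0 0 0 0 1;0.7 0.14 0 0 0 0 1;0.7 0.14 0 0 0 0 1;0.7 0.14 0 0 0 0 1;0.7 0.14 0 0 0 0 1")

```text
time: 7.15
tcp_pos: [462.8, -100.3, 142.1]
ee_rot: [0.648, 0.762, 0.0, 0.0]
force: [0.3, 0.8, -4.5]
grip_width: 0.226
finger_force: 58.8
```

Request:
drive_tool(plan="0.7 0.14 0 0 0 0 1;0.7 0.14 0 0 0 0 1;0.7 0.14 0 0 0 0 1;0.7 0.14 0 0 0 0 1;0.6 0.12 0 0 0 0 1;0.4 0.08 0 0 0 0 1;0.2 0.04 0 0 0 0 1;0 0 0 0 0 0 1")

```text
time: 8.15
tcp_pos: [465.7, -19.7, 142.1]
ee_rot: [0.648, 0.762, -0.0, 0.0]
force: [-0.8, 0.2, -3.6]
grip_width: 0.225
finger_force: 58.8
```

```bash
python3 - <<'E'
from h import *
s,p,d=snap('wrist','w2'); W=cloud('wrist',d,s); np.save('pics/Ww2',W)
t=R.from_quat(s['ee_rot']).as_matrix();print(s['tcp_pos'],t.round(3),s['grip_width'],s['force'])
ex=t[:2,0];g=np.array([466.7,14.])-s['tcp_pos'][:2];print('tool x,y to go',g@t[:2,0],g@t[:2,1])
E
```

```text
[465.69575701 -19.73916871 142.10373255] [[-0.16   0.987  0.   ]
 [ 0.987  0.16  -0.   ]
 [-0.     0.    -1.   ]] 0.22507090610968056 [-0.76369073  0.1814709  -3.60267064]
tool x,y to go 33.14243986959673 6.396769565048686
```

View pics/w2.png

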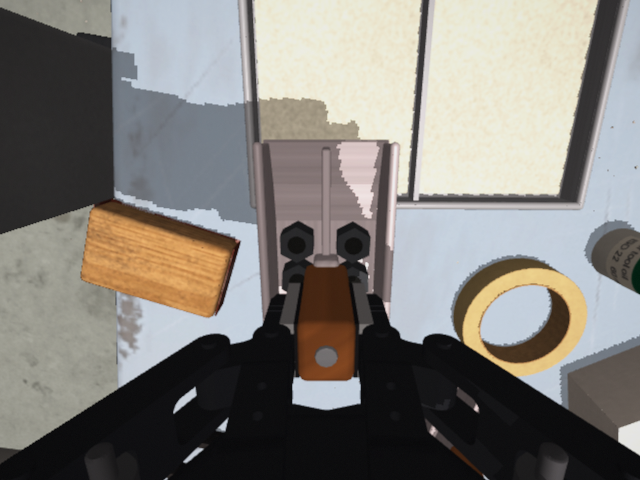

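The wrist view shows the shaker level, lanes forward, front spacers at (297,242) and (353,242), the cross wall at (422,100) and the tray's near rim edge at row 205. I'll check those positions.

```bash
python3 - <<'E'
from h import *
W=np.load('pics/Ww2.npy'); P=W.reshape(-1,3);P=P[~np.isnan(P[:,0])]
a=np.deg2rad(9.2);A=np.array([[np.cos(a),np.sin(a)],[-np.sin(a),np.cos(a)]])
T=(P[:,:2]-[517,88])@A.T; z=P[:,2]
m=(z>19)&(z<32)&(abs(T[:,0])<140)&(abs(T[:,1])<90)
h,e=np.histogram(T[m&(T[:,1]>-65),0],np.arange(-140,141,4));print([(int(a),int(b)) for a,b in zip(e,h) if b>30])
h,e=np.histogram(T[m&(T[:,0]>10)&(T[:,0]<110),1],np.arange(-92,92,3));print([(int(a),int(b)) for a,b in zip(e,h) if b>30])
for y in(-50,0): 
  k=m&(abs(T[:,1]-y)<12)&(abs(T[:,0])<10);print(y,T[k,0].mean())
E
```

```text
[(-128, 237), (-124, 1063), (-120, 393), (-4, 183), (0, 926), (120, 1657), (124, 951)]
[(-83, 145), (-80, 518), (-77, 486)]
-50 1.2256227972979759
0 1.4307854341904696
```

Request:
drive_tool(plan="0.2 0.04 0.2 0 0 0 1;0.4 0.08 0.3 0 0 0 1;0.5 0.1 0.4 0 0 0 1;0.4 0.08 0.4 0 0 0 1;0.16 0.02 0.2 0 0 0 1;0 0 0 0 -0.2 0 1;0 0 0 0 -0.4 0 1;0 0 0 0 -0.5 0 1")

```text
time: 9.2
tcp_pos: [466.8, 13.6, 112.1]
ee_rot: [0.647, 0.76, -0.043, 0.051]
force: [-0.4, 0.6, -4.6]
grip_width: 0.228
finger_force: 58.8
```

Request:
drive_tool(plan="0 0 0 0 -0.5 0 1;0 0 0 0 -0.5 0 1;0 0 0 0 -0.5 0 1;0 0 0 0 -0.4 0 1;0 0 0 0 -0.3 0 1;0 0 0 0 -0.15 0 1;0 0 0 0 0 0 1;0 0 0 0 0 0 1")

```text
time: 10.2
tcp_pos: [466.8, 13.7, 112.3]
ee_rot: [0.635, 0.745, -0.133, 0.156]
force: [0.4, 0.5, -4.3]
grip_width: 0.23
finger_force: 58.9
```

```bash
cat > look.py <<'E'
from h import *
import sys
# count dark blobs in tray bays (scene+side) via height above floor, in tray frame
a=np.deg2rad(9.2);A=np.array([[np.cos(a),np.sin(a)],[-np.sin(a),np.cos(a)]])
s=r.observe();t=R.from_quat(s['ee_rot']).as_matrix()
print(s['tcp_pos'].round(1),'tray',(A@(s['tcp_pos'][:2]-[517,88])).round(1),'tilt',np.degrees(np.arcsin(-t[2,0])).round(1),'zx',t[:,2].round(3),'F',s['force'].round(1))
for n in sys.argv[1:]:
    s,p,d=snap(n,'%s_%d'%(n,s['time']*100)); W=cloud(n,d,s)
    T=(W[...,:2]-[517,88])@A.T; z=W[...,2]
    dark=(p.max(2)<90)&(z>9)&(z<40)&(abs(T[...,0])<117)&(abs(T[...,1])<74)
    c,l,st,ce=cv2.connectedComponentsWithStats(dark.astype(np.uint8))
    print(n,[(st[i,4],T[l==i].mean(0).round(0).tolist(),round(float(z[l==i].max()),0)) for i in range(1,c) if st[i,4]>15])
E
python3 look.py scene side wrist; ls -t pics|head -6
```

```text
[466.8  13.7 112.3] tray [-61.5 -65.3] tilt 23.7 zx [ 0.064 -0.397 -0.916] F [ 0.4  0.5 -4.3]
scene [(np.int32(26), [-55.0, 18.0], 20.0), (np.int32(50), [-88.0, 13.0], 20.0)]
side [(np.int32(41), [-91.0, 11.0], 40.0)]
wrist [(np.int32(1189), [-0.0, -8.0], 21.0), (np.int32(1287), [-52.0, 17.0], 20.0), (np.int32(1280), [-83.0, 16.0], 20.0)]
wrist_1025.npy
wrist_1025.png
side_1019.npy
side_1019.png
scene_1019.npy
scene_1019.png
```

View pics/wrist_1025.png

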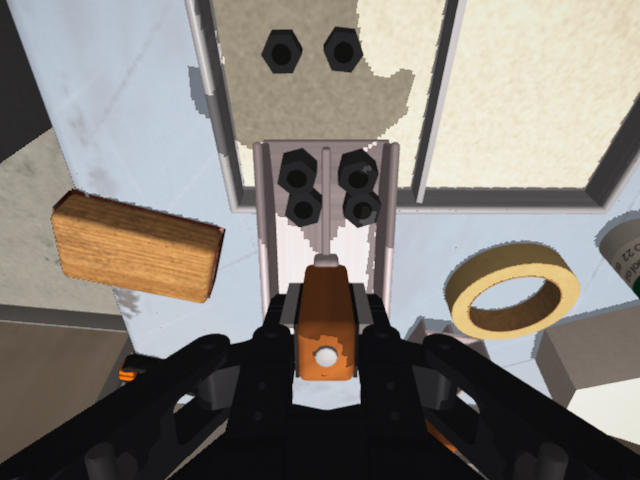

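Two spacers lie in the near bay at (282,50) and (343,48). Four are still in the shaker, close to the lip. I'll tilt back, cross to the far bay and tip again.

Request:
drive_tool(plan="0 0 0 0 0.3 0 1;0 0 0 0 0.5 0 1;0 0 0 0 0.5 0 1;0 0 0 0 0.5 0 1;0 0 0 0 0.5 0 1;0 0 0 0 0.3 0 1;0 0 0 0 0 0 1;0 0.2 0 0 0 0 1")

```text
time: 11.35
tcp_pos: [470.3, 14.5, 112.1]
ee_rot: [0.647, 0.761, -0.034, 0.039]
force: [0.3, 0.1, -3.0]
grip_width: 0.225
finger_force: 58.8
```

Request:
drive_tool(plan="0 0.4 0 0 0 0 1;0 0.6 0 0 0 0 1;0 0.7 0 0 0 0 1;0 0.7 0 0 0 0 1;0 0.7 0 0 0 0 1;0 0.7 0 0 0 0 1;0 0.7 0 0 0 0 1;0 0.6 0 0 0 0 1")

```text
time: 12.35
tcp_pos: [572.4, 31.6, 112.0]
ee_rot: [0.647, 0.761, -0.033, 0.039]
force: [-0.7, -1.0, -3.5]
grip_width: 0.226
finger_force: 58.9
```

Request:
drive_tool(plan="0 0.5 0 0 0 0 1;0 0.3 0 0 0 0 1;0 0.1 0 0 0 0 1;0 0 0 0 0 0 1;0 0 0 0 0 0 1;0 0 0 0 -0.3 0 1;0 0 0 0 -0.5 0 1;0 0 0 0 -0.5 0 1")

```text
time: 13.35
tcp_pos: [588.9, 33.9, 112.3]
ee_rot: [0.643, 0.755, -0.084, 0.099]
force: [0.1, 0.3, -3.5]
grip_width: 0.23
finger_force: 58.9
```

Request:
drive_tool(plan="0 0 0 0 -0.5 0 1;0 0 0 0 -0.5 0 1;0 0 0 0 -0.5 0 1;0 0 0 0 -0.5 0 1;0 0 0 0 -0.3 0 1;0 0 0 0 0 0 1;0 0 0 0 0 0 1;0 0 0 0 0 0 1")

```text
time: 14.35
tcp_pos: [589.3, 32.9, 112.6]
ee_rot: [0.626, 0.734, -0.171, 0.201]
force: [0.7, -0.4, -3.0]
grip_width: 0.227
finger_force: 59.0
```

```bash
python3 look.py scene side wrist; ls -t pics|head -2
```

```text
[589.3  32.9 112.6] tray [ 62.5 -65.9] tilt 30.6 zx [ 0.081 -0.502 -0.861] F [ 0.7 -0.4 -3. ]
scene [(np.int32(109), [-2.0, 0.0], 22.0), (np.int32(39), [34.0, -21.0], 40.0), (np.int32(52), [-55.0, 11.0], 21.0), (np.int32(54), [-87.0, 11.0], 22.0)]
side [(np.int32(140), [-1.0, 4.0], 24.0), (np.int32(47), [34.0, -19.0], 40.0), (np.int32(79), [-54.0, 13.0], 22.0), (np.int32(73), [-86.0, 12.0], 22.0)]
wrist [(np.int32(1094), [4.0, -12.0], 21.0), (np.int32(1899), [-50.0, 17.0], 20.0), (np.int32(1715), [-80.0, 16.0], 20.0), (np.int32(1249), [44.0, -13.0], 25.0), (np.int32(1240), [74.0, -16.0], 23.0)]
wrist_1440.npy
wrist_1440.png
```

View pics/wrist_1440.png

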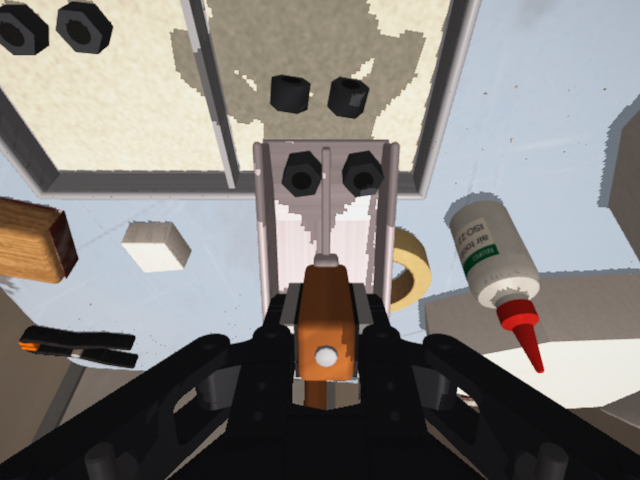

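Far bay: two spacers lie tipped over at (290,93) and (348,97). The last two are in the lanes at (301,175) and (362,175). I'll ease back, shift forward 45 mm so they don't land on the others, then tip to about 41°.

Request:
drive_tool(plan="0 0 0 0 0.5 0 1;0 0 0 0 0.5 0 1;0 0 0 0 0.5 0 1;0.2 0 -0.12 0 0 0 1;0.45 0 -0.26 0 0 0 1;0.55 0 -0.33 0 0 0 1;0.45 0 -0.26 0 0 0 1;0.3 0 -0.18 0 0 0 1")

```text
time: 15.5
tcp_pos: [581.8, 79.7, 120.1]
ee_rot: [0.637, 0.75, -0.114, 0.134]
force: [-0.1, -0.7, -2.8]
grip_width: 0.234
finger_force: 58.9
```

Request:
drive_tool(plan="0 0 0 0 -0.3 0 1;0 0 0 0 -0.5 0 1;0 0 0 0 -0.5 0 1;0 0 0 0 -0.5 0 1;0 0 0 0 -0.5 0 1;0 0 0 0 -0.4 0 1;0 0 0 0 -0.3 0 1;0 0 0 0 0 0 1")

```text
time: 16.5
tcp_pos: [581.8, 78.6, 119.6]
ee_rot: [0.607, 0.714, -0.227, 0.266]
force: [0.5, -0.0, -3.2]
grip_width: 0.23
finger_force: 59.0
```

Request:
drive_tool(plan="0 0 0 0 0 0 1;0 0 0 0 0 0 1;0 0 0 0 0 0 1;0 0 0 0 0 0 1")

```text
time: 17.0
tcp_pos: [582.0, 77.7, 120.3]
ee_rot: [0.607, 0.713, -0.226, 0.266]
force: [0.1, 0.4, -3.1]
grip_width: 0.223
finger_force: 59.0
```

```bash
python3 look.py wrist; ls -t pics|head -1
```

```text
[582.   77.7 120.3] tray [ 62.5 -20.6] tilt 40.9 zx [ 0.105 -0.646 -0.756] F [ 0.1  0.4 -3.1]
wrist [(np.int32(1317), [4.0, 13.0], 21.0), (np.int32(1384), [75.0, 22.0], 23.0), (np.int32(1400), [44.0, 21.0], 23.0), (np.int32(1426), [-82.0, 17.0], 19.0), (np.int32(1343), [-50.0, 18.0], 19.0), (np.int32(521), [45.0, -13.0], 22.0), (np.int32(544), [75.0, -13.0], 22.0)]
wrist_1700.npy
```

All six are out: near bay at (−82,17) and (−50,18), far bay at (75,22), (44,21), (45,−13) and (75,−13) in tray coordinates. Next I'll raise the shaker, level it, and turn it to face +y. I'll set it down at about (540, −85), between the tray, the foam block, the tape and the empty shaker.

Request:
drive_tool(plan="-0.4 0 -0.45 0 0 0 1;-0.6 0 -0.7 0 0 0 1;-0.6 0 -0.7 0 0 0 1;0 0 0 0 0.6 0 1;0 0 0 0 0.6 0 1;0 0 0 0 0.6 0 1;0 0 0 0 0.6 0 1;0 0 0 0 0.6 0 1")

```text
time: 18.05
tcp_pos: [582.1, 77.2, 170.8]
ee_rot: [0.638, 0.75, -0.113, 0.134]
force: [-0.4, -0.6, -3.5]
grip_width: 0.229
finger_force: 59.0
```

Request:
drive_tool(plan="0 0 0 0 0.6 0 1;0 0 0 0 0.6 0 1;0 0 0 0 0.6 0 1;0 0 0 0 0.6 0 1;0 0 0 0 0.55 0 1;0 0 0 0 0 0.67 1;0 0 0 0 0 0.67 1;0 0 0 0 0 0 1")

```text
time: 19.05
tcp_pos: [581.9, 76.8, 170.1]
ee_rot: [0.707, 0.707, -0.0, 0.001]
force: [-0.3, -0.6, -2.7]
grip_width: 0.225
finger_force: 59.0
```

```bash
python3 - <<'E'
from h import *
s=r.observe();t=R.from_quat(s['ee_rot']).as_matrix();print(s['tcp_pos'],t.round(3))
g=np.array([540,-93.5,56.5])-s['tcp_pos'];print(g@t/20)
W=np.concatenate([np.load(f'pics/W{n}.npy').reshape(-1,3) for n in('scene','side')]);W=W[~np.isnan(W[:,0])]
k=(abs(W[:,0]-540)<38)&(abs(W[:,1]+85)<65)
print('in footprint: z max',np.percentile(W[k,2],[50,99,100]))
E
```

```text
[581.87277945  76.78308986 170.14537615] [[-0.001  1.     0.001]
 [ 1.     0.001 -0.002]
 [-0.002  0.001 -1.   ]]
[-8.50284573 -2.10191641  5.69612952]
in footprint: z max [0.12086609 3.71621551 5.34504503]
```

Request:
drive_tool(plan="-0.4 -0.1 0 0 0 0 1;-0.8 -0.2 0 0 0 0 1;-1 -0.25 0 0 0 0 1;-1 -0.25 0 0 0 0 1;-1 -0.25 0 0 0 0 1;-1 -0.25 0 0 0 0 1;-1 -0.25 0 0 0 0 1;-1 -0.25 0 0 0 0 1")

```text
time: 20.05
tcp_pos: [545.4, -67.9, 169.1]
ee_rot: [0.707, 0.707, -0.0, 0.0]
force: [-1.6, 0.2, -2.4]
grip_width: 0.225
finger_force: 59.0
```

Request:
drive_tool(plan="-0.8 -0.2 0 0 0 0 1;-0.4 -0.1 0.5 0 0 0 1;-0.1 0 0.9 0 0 0 1;0 0 1 0 0 0 1;0 0 1 0 0 0 1;0 0 0.9 0 0 0 1;0 0 0.6 0 0 0 1;0 0 0.2 0 0 0 1")

```text
time: 21.05
tcp_pos: [539.6, -91.7, 66.2]
ee_rot: [0.707, 0.707, -0.0, -0.001]
force: [0.5, -1.0, -3.4]
grip_width: 0.223
finger_force: 58.9
```

```bash
python3 - <<'E'
from h import *
s=r.observe();print(s['tcp_pos'],s['force'])
s,p,d=snap('side','pre'); W=cloud('side',d,s)
P=W.reshape(-1,3);P=P[~np.isnan(P[:,0])]
k=(abs(P[:,0]-540)<45)&(abs(P[:,1]+85)<70)&(P[:,2]>40)&(P[:,2]<62)
Q=P[k]; c=np.linalg.lstsq(np.c_[Q[:,:2]-[540,-85],np.ones(len(Q))],Q[:,2],rcond=None)[0]
for _ in range(5):
    e=Q[:,2]-np.c_[Q[:,:2]-[540,-85],np.ones(len(Q))]@c; K=abs(e)<4; c=np.linalg.lstsq(np.c_[Q[K,:2]-[540,-85],np.ones(K.sum())],Q[K,2],rcond=None)[0]
print(K.sum(),'slopes deg',np.degrees(c[:2]),'rim z',c[2],cv2.minAreaRect(Q[K,:2].astype(np.float32)))
cv2.imwrite('pics/prec.png',cv2.resize(p[170:400,180:440,::-1],None,fx=2.5,fy=2.5))
E
```

```text
[539.61071376 -91.74138843  66.19056282] [ 0.46901994 -0.98839841 -3.4149832 ]
381 slopes deg [0.00851715 0.9158158 ] rim z 52.40420316030326 ((538.3275756835938, -82.04314422607422), (123.21227264404297, 65.33601379394531), 89.93157958984375)
```

View pics/prec.png

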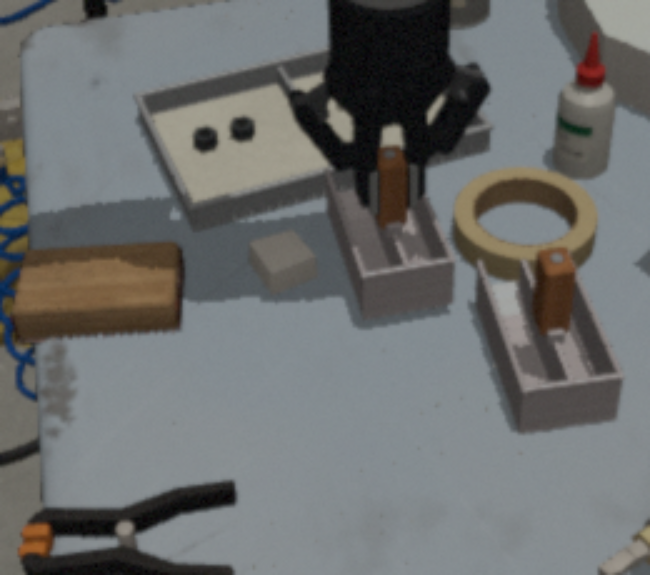

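The shaker (crop centre about (395,240)) hangs empty and level, about 10 mm above the table and clear of everything around it. I'll lower it and let go.

Request:
drive_tool(plan="0 0 0.2 0 0 0 1;0 0 0.15 0 0 0 1;0 0 0.1 0 0 0 1;0 0 0.04 0 0 0 1;0 0 0 0 0 0 1;0 0 0 0 0 0 1;0 0 0 0 0 0 1;0 0 0 0 0 0 1")

```text
time: 22.1
tcp_pos: [540.0, -92.1, 57.3]
ee_rot: [0.707, 0.707, 0.0, 0.0]
force: [-0.2, -0.4, -2.7]
grip_width: 0.222
finger_force: 58.9
```

Request:
drive_tool(plan="0 0 0.05 0 0 0 1;0 0 0.03 0 0 0 1;0 0 0 0 0 0 1;0 0 0 0 0 0 1")

```text
time: 22.6
tcp_pos: [540.0, -92.1, 56.4]
ee_rot: [0.707, 0.707, 0.0, 0.0]
force: [-1.5, -0.1, 5.7]
grip_width: 0.227
finger_force: 60.0
```

Contact: the force is now +5.7 N. I'll open, then retreat upward.

Request:
drive_tool(plan="0 0 0 0 0 0 0.3;0 0 0 0 0 0 0;0 0 0 0 0 0 -0.5;0 0 0 0 0 0 -1;0 0 0 0 0 0 -1;0 0 0 0 0 0 -1;0 0 0 0 0 0 -1;0 0 0 0 0 0 -1")

```text
time: 23.6
tcp_pos: [539.9, -92.1, 55.7]
ee_rot: [0.707, 0.707, 0.0, -0.0]
force: [-1.2, -0.4, 0.0]
grip_width: 1.001
finger_force: 0.0
```

Request:
drive_tool(plan="0 0 -0.3 0 0 0 -1;0 0 -0.8 0 0 0 -1;0 0 -1 0 0 0 -1;0 0 -1 0 0 0 -1;0 0 -1 0 0 0 -1;0 0 -1 0 0 0 -1;0 0 -1 0 0 0 -1;0 0 -1 0 0 0 -1")

```text
time: 24.6
tcp_pos: [539.9, -92.2, 199.6]
ee_rot: [0.707, 0.707, 0.0, 0.0]
force: [-0.3, -0.7, 0.2]
grip_width: 0.999
finger_force: 0.0
```

Request:
drive_tool(plan="0 0 -1 0 0 0 -1;0 0 -0.5 0 0 0 -1;0 0 0 0 0 0 -1;0 0 0 0 0 0 -1")

```text
time: 25.1
tcp_pos: [539.4, -92.0, 227.2]
ee_rot: [0.707, 0.707, -0.0, -0.0]
force: [-0.5, 0.6, 0.4]
grip_width: 1.004
finger_force: 0.0
```

```bash
python3 look.py side wrist; f=$(ls -t pics/wrist*.png|head -1); echo $f; cp $f pics/final.png
```

```text
[539.4 -92.  227.2] tray [  -6.7 -181.3] tilt -0.0 zx [-0.001  0.    -1.   ] F [-0.5  0.6  0.4]
side [(np.int32(122), [-2.0, 5.0], 24.0), (np.int32(151), [72.0, -3.0], 26.0), (np.int32(76), [41.0, 16.0], 27.0), (np.int32(75), [41.0, -23.0], 25.0), (np.int32(72), [-54.0, 13.0], 23.0), (np.int32(76), [-86.0, 12.0], 22.0)]
wrist [(np.int32(341), [-83.0, 12.0], 20.0), (np.int32(161), [-52.0, 9.0], 19.0), (np.int32(470), [74.0, -20.0], 23.0), (np.int32(462), [44.0, -20.0], 23.0)]
pics/wrist_2510.png
```

View pics/final.png

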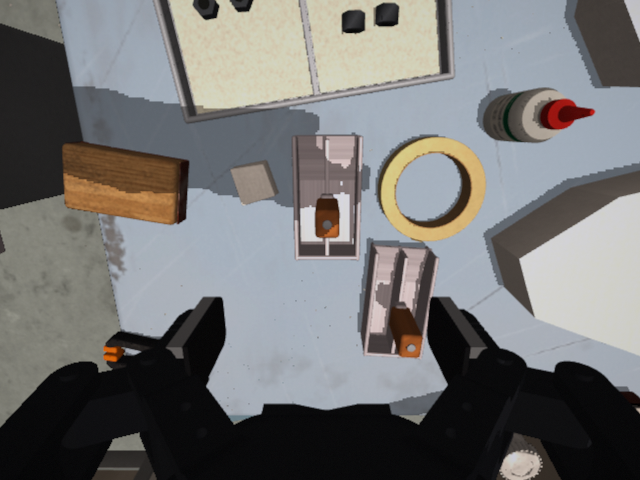

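The emptied shaker stands upright at (327,196) beside the tray. The empty one hasn't moved, and the spacers are two in the near bay and four in the far bay.

```bash
python3 -c "
from cell import r
print(r.sign_off())"
```

```text
the job is handed in; nothing more can be done
None
```

The six spacers are in the tray, two in the near bay and four in the far bay; the emptied shaker stands upright and released on the table beside the tray, the empty shaker was left where it was, and the job was handed in at about 25 s.

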